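# Get the soup ready: three stock capsules and the ladle

## Task

Get things ready for soup: take exactly three of the five stock capsules from under the shelf of the rack and put them in the small bowl beside it, leaving the other two standing where they are. Hang the ladle from the rack by its hook over the rim of the stock pot, with the ladle's bowl inside the pot. Leave the pot, the small bowl, the rack and everything else where they stand.

Things in the scene. Friction and masses are not known exactly. Their poses are not given: they have to be found in the camera images.
- rack: fixed wooden rack, 140 (x) x 300 (y) mm, open at front and sides: base 8 mm thick with a 14 mm high lip on its front edge; back board at +x; shelf above with underside 165, top 177 mm up, reaching from the back to x = -52 mm. A fixed flat tin, 86 mm wide, 40 mm high, stands on the left of the shelf. Origin: centre of underside; x points from the open front to the back, z up
- rack_bar (a point): middle of the top of a bar that runs on from the shelf's right end along the rack's -y, level with the shelf's top (177 mm up); free length 73 mm, 20 mm thick, 25 mm high, end stop 5 mm high. The ladle hangs on it at the start
- stock_pot: loose round steel pot, maroon outside, about 1.6 kg, 165 mm high, empty. Origin: centre of underside, z up. Its wall is up to 12 mm thick and at the rim lies between 119 and 131 mm from the axis; inside it narrows to 112 mm at the bottom. Two loop handles reach out along its own +y and -y to 160 mm, near the rim
- small_bowl: small loose green enamel bowl, 120 mm wide, 60 mm high, 0.28 kg; clear width inside 106 mm at the rim, about 80 mm at its flat floor 4 mm up. Origin: centre of underside, z up
- ladle: small steel ladle, about 0.14 kg. Origin: top of its hook's throat (ladle_hook); z up along the grip, x from the hook's tip to the handle strap and bowl, y across. Strap: x = 13 to 17 mm, down to z = -80 mm. Total height 154 mm. At the start it hangs plumb on the rack's bar, tip to the rack's front, strap and bowl to the back
- ladle_grip (a point): centre of the ladle's black grip, an upright block 20 (x) x 16 (y) x 49 (z) mm that stands straight over the hook, from z = 5 to 54 mm in the ladle's frame; pinch it across y from above
- ladle_hook (a point): top middle of the hook's throat, the point that sits on a rim. The throat is 26 mm wide (x = -13 to +13 mm in the ladle's frame) and open downward; the bridge over it is 16 mm wide in y, the tip is 4 mm thick and hangs down to z = -27 mm
- ladle_bowl (a point): middle of the ladle's bowl, at x = 48, z = -85 mm in the ladle's frame; the bowl is 58 mm across and spans z = -100 to -70 mm
- mug: loose white mug, 92x123x95 mm, bystander; origin at the underside's centre
- spice_jar: loose small spice jar, 42 mm wide, 96 mm high, bystander; origin at the underside's centre
- peeler: loose peeler lying along its own x, 170x25x18 mm, bystander; origin at the underside's centre
- spoon: loose spoon lying along its own x, 188x39x16 mm, bystander; origin at the underside's centre
- lemon: loose lemon, 78x55x56 mm, bystander; origin at the underside's centre
- capsule0: one of five identical stock capsules: upright rigid white tub, foil top, 32 mm across, 28 mm high, 30 g. Origin: centre of underside, z up. They stand in a row along the rack's y, 58 mm apart, on its base, about 22 mm behind the front edge of the shelf above: a vertical gripper does not fit there, one tilted 30 to 45 degrees, its body towards the rack's open front, does
- capsule1: one of five identical stock capsules: upright rigid white tub, foil top, 32 mm across, 28 mm high, 30 g. Origin: centre of underside, z up. They stand in a row along the rack's y, 58 mm apart, on its base, about 22 mm behind the front edge of the shelf above: a vertical gripper does not fit there, one tilted 30 to 45 degrees, its body towards the rack's open front, does
- capsule2: one of five identical stock capsules: upright rigid white tub, foil top, 32 mm across, 28 mm high, 30 g. Origin: centre of underside, z up. They stand in a row along the rack's y, 58 mm apart, on its base, about 22 mm behind the front edge of the shelf above: a vertical gripper does not fit there, one tilted 30 to 45 degrees, its body towards the rack's open front, does
- capsule3: one of five identical stock capsules: upright rigid white tub, foil top, 32 mm across, 28 mm high, 30 g. Origin: centre of underside, z up. They stand in a row along the rack's y, 58 mm apart, on its base, about 22 mm behind the front edge of the shelf above: a vertical gripper does not fit there, one tilted 30 to 45 degrees, its body towards the rack's open front, does
- capsule4: one of five identical stock capsules: upright rigid white tub, foil top, 32 mm across, 28 mm high, 30 g. Origin: centre of underside, z up. They stand in a row along the rack's y, 58 mm apart, on its base, about 22 mm behind the front edge of the shelf above: a vertical gripper does not fit there, one tilted 30 to 45 degrees, its body towards the rack's open front, does

How it is judged:
At the end, for the whole second after the job is handed in: Exactly three capsules at rest in the small bowl (origin within 55 mm of its axis), two upright within 30 mm of their start; ladle at rest, upright within 0.35 rad, hook 105-145 mm from the pot's axis, 157-180 mm up, its bowl within 105 mm; bowl moved under 50 mm, pot under 40 mm, both upright (horizontal distance between ladle_hook and stock_pot between 0.105 and 0.145 m and height (world z) of ladle_hook between 0.157 and 0.18 m and horizontal distance between ladle_bowl and stock_pot below 0.105 m and angle between ladle's own z axis and vertical below 0.35 rad and linear speed of ladle below 0.03 m/s and ((horizontal distance between each of capsule0, capsule1, capsule2 and small_bowl below 0.055 m and z of capsule0 in the frame of small_bowl between 0 and 0.075 m and linear speed of each of capsule0, capsule1, capsule2 below 0.05 m/s and z of capsule1 in the frame of small_bowl between 0 and 0.075 m and z of capsule2 in the frame of small_bowl between 0 and 0.075 m and distance of each of capsule3, capsule4 from where it was at the start of the episode below 0.03 m and angle between each of capsule3, capsule4's own z axis and vertical below 0.3 rad) or (horizontal distance between each of capsule0, capsule1, capsule3 and small_bowl below 0.055 m and z of capsule0 in the frame of small_bowl between 0 and 0.075 m and linear speed of each of capsule0, capsule1, capsule3 below 0.05 m/s and z of capsule1 in the frame of small_bowl between 0 and 0.075 m and distance of each of capsule2, capsule4 from where it was at the start of the episode below 0.03 m and angle between each of capsule2, capsule4's own z axis and vertical below 0.3 rad and z of capsule3 in the frame of small_bowl between 0 and 0.075 m) or (horizontal distance between each of capsule0, capsule1, capsule4 and small_bowl below 0.055 m and z of capsule0 in the frame of small_bowl between 0 and 0.075 m and linear speed of each of capsule0, capsule1, capsule4 below 0.05 m/s and z of capsule1 in the frame of small_bowl between 0 and 0.075 m and distance of each of capsule2, capsule3 from where it was at the start of the episode below 0.03 m and angle between each of capsule2, capsule3's own z axis and vertical below 0.3 rad and z of capsule4 in the frame of small_bowl between 0 and 0.075 m) or (horizontal distance between each of capsule0, capsule2, capsule3 and small_bowl below 0.055 m and z of capsule0 in the frame of small_bowl between 0 and 0.075 m and linear speed of each of capsule0, capsule2, capsule3 below 0.05 m/s and distance of each of capsule1, capsule4 from where it was at the start of the episode below 0.03 m and angle between each of capsule1, capsule4's own z axis and vertical below 0.3 rad and z of capsule2 in the frame of small_bowl between 0 and 0.075 m and z of capsule3 in the frame of small_bowl between 0 and 0.075 m) or (horizontal distance between each of capsule0, capsule2, capsule4 and small_bowl below 0.055 m and z of capsule0 in the frame of small_bowl between 0 and 0.075 m and linear speed of each of capsule0, capsule2, capsule4 below 0.05 m/s and distance of each of capsule1, capsule3 from where it was at the start of the episode below 0.03 m and angle between each of capsule1, capsule3's own z axis and vertical below 0.3 rad and z of capsule2 in the frame of small_bowl between 0 and 0.075 m and z of capsule4 in the frame of small_bowl between 0 and 0.075 m) or (horizontal distance between each of capsule0, capsule3, capsule4 and small_bowl below 0.055 m and z of capsule0 in the frame of small_bowl between 0 and 0.075 m and linear speed of each of capsule0, capsule3, capsule4 below 0.05 m/s and distance of each of capsule1, capsule2 from where it was at the start of the episode below 0.03 m and angle between each of capsule1, capsule2's own z axis and vertical below 0.3 rad and z of capsule3 in the frame of small_bowl between 0 and 0.075 m and z of capsule4 in the frame of small_bowl between 0 and 0.075 m) or (distance of each of capsule0, capsule4 from where it was at the start of the episode below 0.03 m and angle between each of capsule0, capsule4's own z axis and vertical below 0.3 rad and horizontal distance between each of capsule1, capsule2, capsule3 and small_bowl below 0.055 m and z of capsule1 in the frame of small_bowl between 0 and 0.075 m and linear speed of each of capsule1, capsule2, capsule3 below 0.05 m/s and z of capsule2 in the frame of small_bowl between 0 and 0.075 m and z of capsule3 in the frame of small_bowl between 0 and 0.075 m) or (distance of each of capsule0, capsule3 from where it was at the start of the episode below 0.03 m and angle between each of capsule0, capsule3's own z axis and vertical below 0.3 rad and horizontal distance between each of capsule1, capsule2, capsule4 and small_bowl below 0.055 m and z of capsule1 in the frame of small_bowl between 0 and 0.075 m and linear speed of each of capsule1, capsule2, capsule4 below 0.05 m/s and z of capsule2 in the frame of small_bowl between 0 and 0.075 m and z of capsule4 in the frame of small_bowl between 0 and 0.075 m) or (distance of each of capsule0, capsule2 from where it was at the start of the episode below 0.03 m and angle between each of capsule0, capsule2's own z axis and vertical below 0.3 rad and horizontal distance between each of capsule1, capsule3, capsule4 and small_bowl below 0.055 m and z of capsule1 in the frame of small_bowl between 0 and 0.075 m and linear speed of each of capsule1, capsule3, capsule4 below 0.05 m/s and z of capsule3 in the frame of small_bowl between 0 and 0.075 m and z of capsule4 in the frame of small_bowl between 0 and 0.075 m) or (distance of each of capsule0, capsule1 from where it was at the start of the episode below 0.03 m and angle between each of capsule0, capsule1's own z axis and vertical below 0.3 rad and horizontal distance between each of capsule2, capsule3, capsule4 and small_bowl below 0.055 m and z of capsule2 in the frame of small_bowl between 0 and 0.075 m and linear speed of each of capsule2, capsule3, capsule4 below 0.05 m/s and z of capsule3 in the frame of small_bowl between 0 and 0.075 m and z of capsule4 in the frame of small_bowl between 0 and 0.075 m)) and angle between small_bowl's own z axis and vertical below 0.15 rad and angle between stock_pot's own z axis and vertical below 0.05 rad and distance of small_bowl from where it was at the start of the episode below 0.05 m and distance of stock_pot from where it was at the start of the episode below 0.04 m); the robot touches nothing.
It fails at once if a bystander (mug, spice jar, peeler, spoon or lemon) is moved more than 50 mm (distance of any of mug, spice_jar, peeler, spoon, lemon from where it was at the start of the episode above 0.05 m).
It fails at once if the stock pot or the small bowl is tipped by more than 0.5 rad (angle between any of stock_pot, small_bowl's own z axis and vertical above 0.5 rad).
It also fails if it takes over 69 s, if anything falls off the work surface, if the arm or the gripper's body presses on something with over 40 N, if the wrist force passes 120 N, or if a joint passes its speed limit or range.

## Robot

A 6-joint arm with a two-finger parallel gripper is mounted at the origin on a cart in front of the work surface, level with it; the furniture and walls round the work are solid. World frame = base frame: x ahead of the robot, y to its left, z up, the work surface at z = 0. Lengths are in m, angles in rad, forces in N, time in s.
With the tool pointing down it reaches from about 0.25 to 0.775 m from the base axis. Payload 4 kg.
Tool frame: the origin (TCP) lies on the centre line of the jaws, within the pads' length; the fingertips stand 8 mm ahead of it and the grasp point (between the pads) lies 11 mm behind it; z points along the fingers, y is the line along which they close (so a half turn about z gives the same grasp; the last joint's range is limited). The gripper opens to 94 mm and grips with 3 to 60 N. Pads are 16 mm wide; open, the fingers measure 119 mm over their backs; the gripper's body (75 mm by 177 mm) begins 78 mm behind the grasp point.
Start: joints at [-1.224, 0.087, 1.371, -0, 1.684, -0.103], TCP at [0.239, -0.495, 0.214] pointing down, gripper open.
Joint ranges: [-3.1, 3.1], [-0.76, 2.03], [0.27, 2.55], [-1.08, 4.22], [0.17, 2.65], [-2.57, 2.57]. Speed limits (rad/s): [2.79, 2.79, 3.14, 3.14, 3.14, 3.14].

## Interface

Orientations are given as a rotation vector (axis times angle).
In Python, from station import * gives the robot as it stands. The module is installed in compiled form; this text tells all that it offers. Calls block until the motion is done:
- move_ptp(position, orientation): joint-space move of the TCP to a pose.
- servo_line(position, orientation=None, feed=0.15): straight line of the TCP; orientation=None keeps the orientation; feed is the mean speed in m/s.
- goto_joints(angles): joint-space move.
- open_gripper() and close_gripper(): open the fingers fully, or close them until they stop; the grip force is fixed at half the most.
- pause(seconds).
- solve_ik(position, orientation): joint angles nearest the present ones, or None.
- read_state(): the state.
- grab_frame(name): name is "scene" or "top" or "wrist"; returns the picture (480x640x3 uint8, red, green, blue); there is no depth.
- camera_params(name): a dict with "intrinsics" (3x3 intrinsics, pixels), "origin" and "attitude" of the camera in the world. Camera axes: x right, y up, looking along -z (the intrinsics and any distortion apply to the point x, -y, -z); pixel columns grow to the right and rows downward; lengths in m; the calibration is good to about 2 mm. A picture is of the moment at which its call begins: read the wrist's pose just before it. camera_params takes no time and is no camera call; for the wrist camera it gives the pose at the moment of the call.
A pose or a line that the arm cannot do raises Unreachable and nothing moves.
- close_job(): hands the job in; it is judged then, once.
The state is a dict: "t": time; "joints": joint angles; "joint_vel": joint speeds; "effort": joint torques, N m; "position": TCP position; "orientation": TCP orientation; "ft_force": force on the tool from outside, world axes, zero at the start; "moment": the same for the moment, N m; "finger_gap": finger opening in m; "finger_force": force on a finger pad.
Only numpy, scipy, OpenCV 4.12 (cv2) and the standard library are available. Lean on these libraries where they do the work, as an engineer would, in place of code of your own. Each camera call takes 0.05 s, during which the arm holds its last target. There are 200 camera calls.

## Working session

There is one attempt and no reset: what is moved stays moved. The work goes in short steps, each a Python script; the robot and the scene stay as the last script left them, time stands still between calls to the robot, and variables do not carry over. Pictures are saved under pics/ and viewed, at most 10 in all, crops included, and the job is handed in when it is done.

```bash
mkdir -p pics; python3 - <<'E'
from station import *
import cv2
for n in("scene","top"):
    im=grab_frame(n); cv2.imwrite(f"pics/{n}.png",im[:,:,::-1]); p=camera_params(n)
    print(n,p)
s=read_state();print(s['t'],s['position'],s['orientation'],s['finger_gap'])
E
```

```text
scene {'intrinsics': array([[585.3611265 ,   0.        , 314.63465271],
       [  0.        , 585.3611265 , 237.67202429],
       [  0.        ,   0.        ,   1.        ]]), 'origin': array([-0.58761324,  0.30735856,  0.70088234]), 'attitude': array([ 0.72176271, -1.02046106, -1.63896984])}
top {'intrinsics': array([[442.52417521,   0.        , 326.6021992 ],
       [  0.        , 442.52417521, 240.27302418],
       [  0.        ,   0.        ,   1.        ]]), 'origin': array([-0.01339767, -0.14855391,  1.00993318]), 'attitude': array([ 0.4322142 , -0.33724353, -1.26253541])}
0.1 [ 0.23895734 -0.49484547  0.21242413] [-3.06053324e+00 -7.00177456e-01  4.36553129e-04] 0.09413480422074022
```

View pics/scene.png

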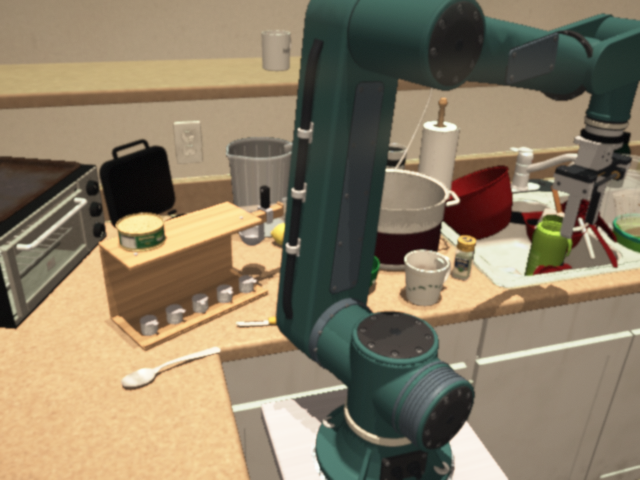

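View pics/top.png

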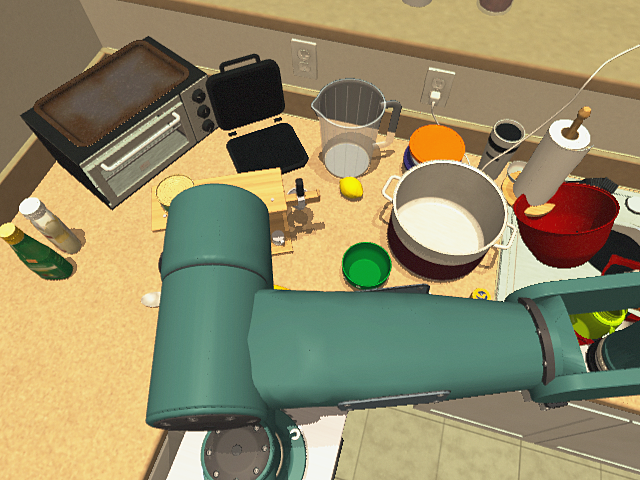

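```bash
cat > geo.py <<'E'
import numpy as np
from scipy.spatial.transform import Rotation as R
from station import *
def ray(n,u,v,p=None):
    p=p or camera_params(n); K=p['intrinsics']
    d=np.array([(u-K[0,2])/K[0,0],-(v-K[1,2])/K[1,1],-1.])
    return np.array(p['origin']),R.from_rotvec(p['attitude']).apply(d)
def at_z(n,u,v,z,p=None):
    o,d=ray(n,u,v,p); return o+d*(z-o[2])/d[2]
def proj(n,X,p=None):
    p=p or camera_params(n); q=R.from_rotvec(p['attitude']).inv().apply(np.atleast_2d(X)-p['origin'])
    K=p['intrinsics']; return np.c_[K[0,2]-K[0,0]*q[:,0]/q[:,2],K[1,2]+K[1,1]*q[:,1]/q[:,2]]
E
python3 - <<'E'
import cv2
a=cv2.imread('pics/scene.png')[180:350,90:300]
b=cv2.imread('pics/top.png')[150:300,260:520]
cv2.imwrite('pics/a.png',cv2.resize(a,None,fx=3.5,fy=3.5,interpolation=2))
cv2.imwrite('pics/b.png',cv2.resize(b,None,fx=3,fy=3,interpolation=2))
E
```

```text
(no output)
```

View pics/a.png

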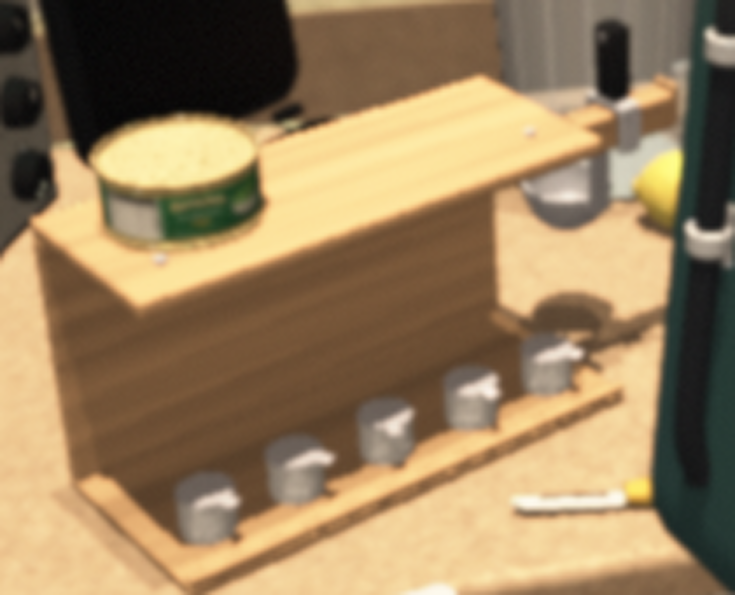

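View pics/b.png

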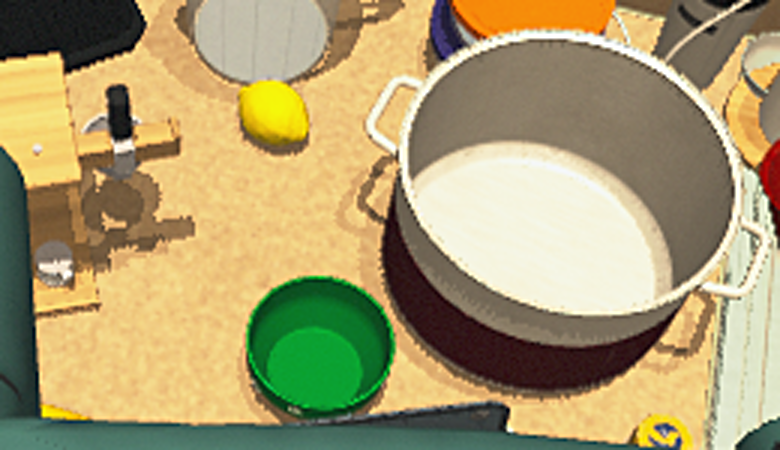

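```bash
python3 - <<'E'
from geo import *
from scipy.optimize import least_squares
A=lambda x,y:(90+(x+.5)/3.5-.5,180+(y+.5)/3.5-.5)
B=lambda x,y:(260+(x+.5)/3-.5,150+(y+.5)/3-.5)
obj=[(-.052,.15,.177),(-.052,-.15,.177),(.07,-.15,.177),(.07,.15,.177),(-.07,.15,.0),(-.07,-.15,.014)]
px=[A(140,299),A(607,142),A(483,77),A(35,224),A(190,592),A(622,390)]
names=['fl','fr','br','bl','bfl','bfr']
px=np.array(px);obj=np.array(obj)
caps=np.array([A(207,508),A(297,470),A(385,432),A(471,398),A(547,363)])
def T(p,X): 
    c,s=np.cos(p[2]),np.sin(p[2]); X=np.atleast_2d(X)
    return np.c_[p[0]+c*X[:,0]-s*X[:,1],p[1]+s*X[:,0]+c*X[:,1],X[:,2]]
r=least_squares(lambda p:(proj('scene',T(p,obj))-px).ravel(),[.5,.1,0],loss='soft_l1')
p=r.x;print('rack',p); print((proj('scene',T(p,obj))-px).round(1))
print('bar',T(p,[0,-.19,.177]))
C=np.array([at_z('scene',u,v,.022) for u,v in caps]);print('caps',C.round(4))
c,s=np.cos(p[2]),np.sin(p[2]);print('in rack',((C[:,:2]-p[:2])@np.array([[c,-s],[s,c]])).round(4))
print('bowl',at_z('top',*B(321,346),.06))
rim=[(400,150),(550,31),(742,185),(590,345),(450,75),(690,95),(460,285),(700,280)]
W=np.array([at_z('top',*B(*q),.165) for q in rim])
q=least_squares(lambda p:np.hypot(W[:,0]-p[0],W[:,1]-p[1])-.131,W[:,:2].mean(0));print('pot',q.x,q.fun.round(4))
q2=least_squares(lambda p:np.hypot(W[:,0]-p[0],W[:,1]-p[1])-p[2],[*q.x,.131]);print(q2.x)
for z in(.14,.155):print('handles',at_z('top',*B(372,125),z),at_z('top',*B(765,255),z))
L=[('scene',A(612,26)),('top',B(118,90))]
(o1,d1),(o2,d2)=[ray(n,*u) for n,u in L]
t=np.linalg.lstsq(np.c_[d1,-d2],o2-o1,rcond=None)[0];print('grip top',o1+d1*t[0],o2+d2*t[1])
print('griptop at .231',at_z(*('scene',*A(612,26)),.231),at_z('top',*B(118,90),.231))
print('mug',at_z('scene',425,257,.095),'jar',at_z('scene',465,241,.096),'lemon',at_z('top',*B(273,113),.028))
E
```

```text
rack [0.46421192 0.2358806  0.45665848]
[[-1.1  1.4]
 [ 0.  -1.1]
 [ 0.7 -0.9]
 [-2.1 -2. ]
 [ 0.5  3.3]
 [ 1.9 -1.5]]
bar [[0.5479927  0.06534972 0.177     ]]
caps [[0.3897 0.3269 0.022 ]
 [0.4142 0.276  0.022 ]
 [0.4404 0.2231 0.022 ]
 [0.4643 0.1686 0.022 ]
 [0.4923 0.1167 0.022 ]]
in rack [[-0.0267  0.1146]
 [-0.0272  0.0581]
 [-0.027  -0.001 ]
 [-0.0296 -0.0604]
 [-0.0274 -0.1194]]
bowl [ 0.4630002  -0.12089366  0.06      ]
pot [ 0.60274518 -0.27240837] [-0.0019  0.0106  0.0004  0.0121 -0.0048  0.001   0.0011 -0.008 ]
[ 0.60271766 -0.27235949  0.13233159]
handles [ 0.62626863 -0.11721659  0.14      ] [ 0.59114576 -0.43002108  0.14      ]
handles [ 0.61523906 -0.11775693  0.155     ] [ 0.5807218  -0.42516782  0.155     ]
grip top [0.54031248 0.06212835 0.22400518] [0.54187872 0.06542496 0.22601445]
griptop at .231 [0.52376811 0.06572538 0.231     ] [0.53834728 0.06406411 0.231     ]
mug [ 0.38621628 -0.2528629   0.095     ] jar [ 0.43004425 -0.37437523  0.096     ] lemon [ 0.69660723 -0.02372941  0.028     ]
```

```bash
cat >> geo.py <<'E'
def ori(psi,tilt=0,flip=False):
    """closing axis y = horizontal, perpendicular to heading psi; tool z down, tilted so body lies toward -heading"""
    h=np.array([np.cos(psi),np.sin(psi),0]); z=np.sin(tilt)*h+np.cos(tilt)*np.array([0,0,-1.])
    y=np.array([np.sin(psi),-np.cos(psi),0])*(-1 if flip else 1)
    return R.from_matrix(np.c_[np.cross(y,z),y,z]).as_rotvec()
E
python3 - <<'E'
from geo import *
import cv2,json
print(camera_params('wrist'))
for nm,P,psi in [('ladle',(.50,.04,.36),.457),('hang',(.483,-.309,.30),.3),('pot',(.55,-.25,.42),.3),('cap',(.45,.15,.05),.457),('bowl',(.463,-.121,.1),-.2)]:
  for f in (0,1):
    for t in ([0] if nm!='cap' else [.6,.7]):
      q=solve_ik(P,ori(psi,t,f)); print(nm,f,t,None if q is None else np.round(q,2))
s=read_state()
servo_line([s['position'][0],s['position'][1],.33],feed=.3)
move_ptp((.52,-.25,.42),ori(.0,0,0)) if solve_ik((.52,-.25,.42),ori(0)) is not None else print('no')
p=camera_params('wrist'); np.save('w1.npy',p,allow_pickle=True); cv2.imwrite('pics/w1.png',grab_frame('wrist')[:,:,::-1])
print(p,read_state()['t'],proj('wrist',[[.603,-.272,.165],[.463,-.121,.06]],p))
E
```

```text
{'intrinsics': array([[352.12179321,   0.        , 318.71021276],
       [  0.        , 352.12179321, 242.2572258 ],
       [  0.        ,   0.        ,   1.        ]]), 'origin': array([ 0.31316301, -0.45967283,  0.38330991]), 'attitude': array([-0.25503637,  0.16200341, -1.11135145])}
ladle 0 0 [-0.03 -0.    1.18  0.    1.97  1.08]
ladle 1 0 [-0.03 -0.    1.18  0.    1.97 -2.06]
hang 0 0 [-0.67  0.14  1.14  0.    1.86  0.6 ]
hang 1 0 [-0.67  0.14  1.14  0.    1.86 -2.54]
pot 0 0 [-0.52  0.28  0.73  0.    2.13  0.75]
pot 1 0 [-0.52  0.28  0.73  0.    2.13 -2.39]
cap 0 0.6 [ 0.03 -0.4   2.25  0.34  0.77  0.96]
cap 0 0.7 [-0.02 -0.45  2.32  0.48  0.69  0.81]
cap 1 0.6 [ 0.03 -0.4   2.25  0.34  0.77 -2.18]
cap 1 0.7 [-0.02 -0.45  2.32  0.48  0.69 -2.33]
bowl 0 0 [-0.37 -0.02  1.71  0.    1.45  1.4 ]
bowl 1 0 [-0.37 -0.02  1.71 -0.    1.45 -1.74]
{'intrinsics': array([[352.12179321,   0.        , 318.71021276],
       [  0.        , 352.12179321, 242.2572258 ],
       [  0.        ,   0.        ,   1.        ]]), 'origin': array([ 0.60218848, -0.25131384,  0.58965275]), 'attitude': array([-0.22627088,  0.22678921, -1.55845892])} 2.1167 [[336.75683015 136.98108923]
 [234.98148637 231.07134215]]
```

View pics/w1.png

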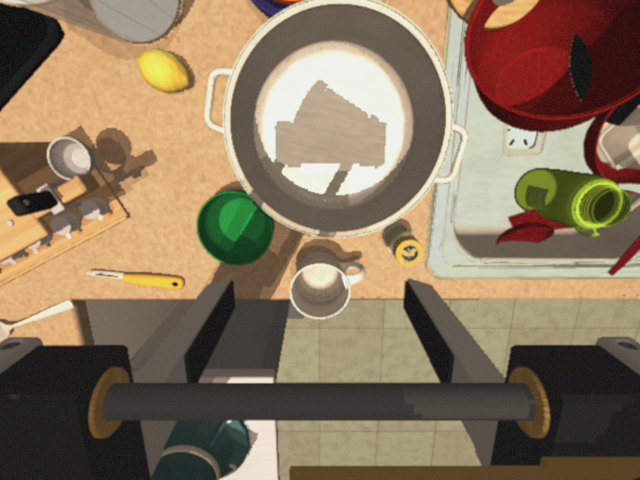

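```bash
python3 - <<'E'
from geo import *
import cv2
pw=np.load('w1.npy',allow_pickle=True).item()
th=np.linspace(0,2*np.pi,180,endpoint=False);cs=np.c_[np.cos(th),np.sin(th)]
def samp(img,n,p,c,r,z):
    uv=proj(n,np.c_[c+r*cs,np.full(180,z)],p).astype(np.float32)
    return cv2.remap(img,uv[:,:1],uv[:,1:],1,borderMode=cv2.BORDER_REPLICATE)[:,0].astype(float)
def find(file,n,p,c0,z,rs,f,span=.03):
    img=cv2.imread(file)
    best=None
    for st,N in((.004,8),(.001,6)):
        c0=np.array(c0); cand=[(f([samp(img,n,p,c0+[i*st,j*st],r,z) for r in rs]),tuple(c0+[i*st,j*st])) for i in range(-N,N+1) for j in range(-N,N+1)]
        b=max(cand);c0=b[1]
    return b
rim=lambda S:np.median(np.abs(S[1]-S[0]).sum(1))+S[1].mean()*0+np.mean(np.clip((S[1]-S[0]).mean(1),-60,60))
for z in(.165,):
  for file,n,p in(('pics/w1.png','wrist',pw),('pics/top.png','top',None)):
    p=p or camera_params(n)
    print(n,'inner',find(file,n,p,(.603,-.272),z,(.114,.123),rim),'outer',find(file,n,p,(.603,-.272),z,(.136,.128),rim))
gr=lambda S:np.mean(np.clip(S[1][:,1]-S[1][:,2]-(S[0][:,1]-S[0][:,2]),-60,60))
for file,n,p in(('pics/w1.png','wrist',pw),('pics/top.png','top',None)):
    p=p or camera_params(n); print(n,'bowl',find(file,n,p,(.463,-.121),.06,(.064,.057),gr))
for pt in ((226,118),(453,110),(337,236)): print(at_z('wrist',*pt,.165,pw))
print('grip pts',at_z('wrist',16,206,.231,pw),at_z('wrist',55,197,.182,pw))
print(proj('wrist',[[.541,.064,.231],[.548,.0653,.231],[.4923,.1167,.036]],pw))
img=cv2.imread('pics/w1.png')[90:300,0:210];cv2.imwrite('pics/c.png',cv2.resize(img,None,fx=2.8,fy=2.8,interpolation=2))
E
```

```text
wrist inner (np.float64(275.8462962962963), (np.float64(0.622), np.float64(-0.273))) outer (np.float64(177.07222222222222), (np.float64(0.613), np.float64(-0.273)))
top inner (np.float64(195.37962962962962), (np.float64(0.619), np.float64(-0.277))) outer (np.float64(397.60925925925926), (np.float64(0.615), np.float64(-0.271)))
wrist bowl (np.float64(54.0), (np.float64(0.467), np.float64(-0.119)))
top bowl (np.float64(60.0), (np.float64(0.46900000000000003), np.float64(-0.118)))
[ 0.62366146 -0.14556023  0.165     ]
[ 0.63230413 -0.40310502  0.165     ]
[ 0.48428168 -0.27408204  0.165     ]
grip pts [0.53454825 0.06099224 0.231     ] [0.53592939 0.05567369 0.182     ]
[[ 11.53334782 199.78690288]
 [  8.55906524 192.97489332]
 [ 88.29066578 209.41897088]]
```

View pics/c.png

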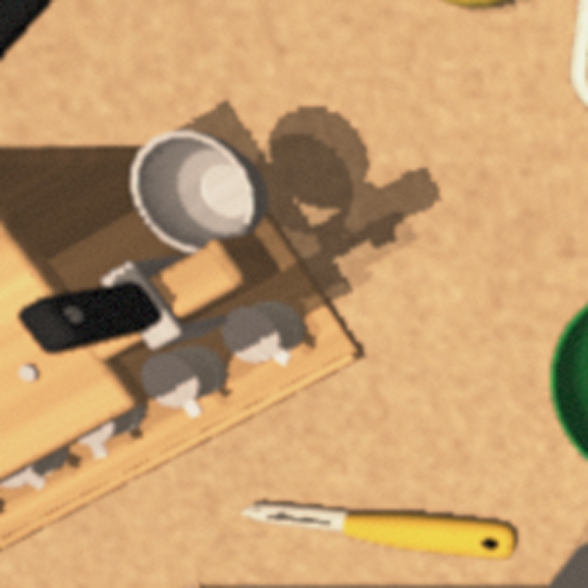

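```bash
python3 - <<'E'
from geo import *
pw=np.load('w1.npy',allow_pickle=True).item()
f=lambda x,y,z:at_z('wrist',(x+.5)/2.8-.5,90+(y+.5)/2.8-.5,z,pw).round(4)
print('top',f(73,315,.231),f(55,318,.231),'bridge',f(142,303,.182))
print('barend',f(213,240,.182),f(245,275,.182))
print('capsules tops',f(258,333,.036),f(175,378,.036))
print('base corner front right',f(360,352,.014))
print('peeler',f(245,510,.01),f(515,540,.01))
E
```

```text
top [0.5385 0.05   0.231 ] [0.5374 0.0569 0.231 ] bridge [0.5349 0.0613 0.182 ]
barend [0.5608 0.0267 0.182 ] [0.5465 0.0162 0.182 ]
capsules tops [0.4936 0.1108 0.036 ] [0.4672 0.1636 0.036 ]
base corner front right [0.4778 0.0665 0.014 ]
peeler [0.3755 0.1567 0.01  ] [ 0.3553 -0.011   0.01  ]
```

```bash
python3 - <<'E'
from geo import *
import cv2
move_ptp((.545,.065,.37),ori(.457))
p=camera_params('wrist'); np.save('w2.npy',p,allow_pickle=True); cv2.imwrite('pics/w2.png',grab_frame('wrist')[:,:,::-1])
print(read_state()['t'],p['origin'],proj('wrist',[[.538,.06,.231],[.538,.06,.182],[.493,.114,.036]],p))
E
```

```text
3.3833 [0.61905913 0.0998613  0.54110279] [[318.44654426 241.12346689]
 [318.43623783 228.08150759]
 [271.68530097 214.72099378]]
```

View pics/w2.png

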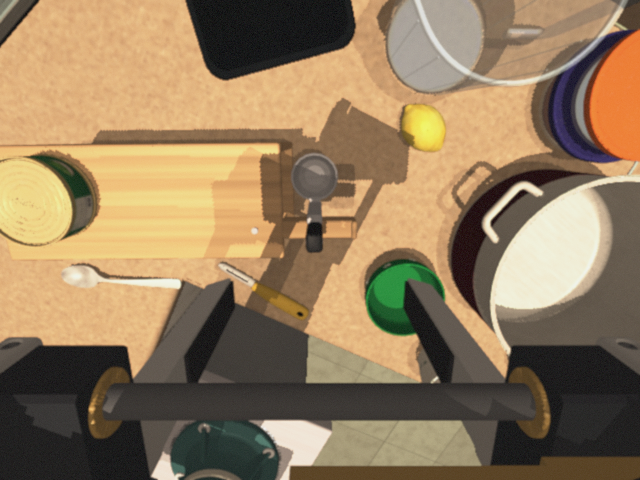

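```bash
python3 - <<'E'
from geo import *
pw=np.load('w2.npy',allow_pickle=True).item()
a=[at_z('wrist',u,v,z,pw) for u,v,z in((315,241,.231),(316,224,.182),(283,256,.177),(281,143,.177),(353,228,.182))]
P=np.array([.464,.236]);c,s=np.cos(.457),np.sin(.457)
for x in a: print(x.round(4),((x[:2]-P)@np.array([[c,-s],[s,c]])).round(4))
E
```

```text
[0.5367 0.0629 0.231 ] [-0.0111 -0.1874]
[0.5408 0.0642 0.182 ] [-0.0068 -0.188 ]
[0.4917 0.0803 0.177 ] [-0.0439 -0.1519]
[0.5988 0.1313 0.177 ] [ 0.0748 -0.1534]
[0.5541 0.0274 0.182 ] [-0.0112 -0.2269]
```

```bash
python3 - <<'E'
from geo import *
import cv2
L=np.array([.538,.063]);o=ori(.457)
move_ptp((*L,.25),o); servo_line((*L,.201),feed=.15)
close_gripper(); s=read_state(); print(s['t'],s['finger_gap'],s['finger_force'],s['ft_force'],s['position'])
servo_line((*L,.33),feed=.2)
s=read_state(); print(s['finger_gap'],s['ft_force'],s['moment'])
C=np.array([.617,-.273]);psi=.3;h=np.array([np.cos(psi),np.sin(psi)])
T=C-.125*h; print(T)
move_ptp((*T,.33),ori(psi)); servo_line((*T,.228),feed=.15)
s=read_state(); print(s['t'],s['finger_gap'],s['ft_force'])
p=camera_params('wrist'); np.save('w3.npy',p,allow_pickle=True); cv2.imwrite('pics/w3.png',grab_frame('wrist')[:,:,::-1]);cv2.imwrite('pics/top3.png',grab_frame('top')[:,:,::-1]);cv2.imwrite('pics/sc3.png',grab_frame('scene')[:,:,::-1])
E
```

```text
5.5833 0.015674596208697537 29.998539090156555 [-0.28038998  0.08353701 -0.27676463] [0.53794408 0.0630784  0.20094804]
0.015447682208456536 [ 0.1642006  -0.21127092 -1.89267339] [-0.01857164 -0.01179613  0.02649046]
[ 0.49758294 -0.30994003]
8.6083 0.015776755064633607 [-0.02179788 -0.04795422 -0.61580061]
```

View pics/w3.png

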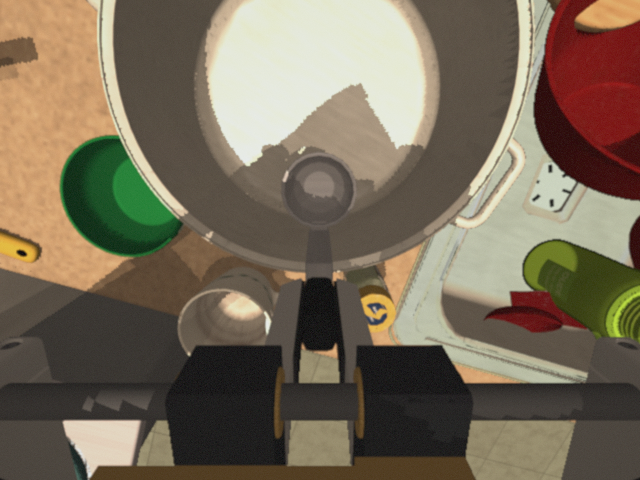

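```bash
python3 - <<'E'
from geo import *
import cv2
pw=np.load('w3.npy',allow_pickle=True).item(); im=cv2.cvtColor(cv2.imread('pics/w3.png'),cv2.COLOR_BGR2GRAY)
C=np.array([.617,-.273])
print('strap z-.04 pred', proj('wrist',[[*(C-.112*np.array([np.cos(.3),np.sin(.3)])),.165]],pw))
for a in(-1.2,-.9,-.6,-.3,-.2,.9,1.2):
    d=-np.array([np.cos(.3+a),np.sin(.3+a)])
    r=np.arange(.100,.152,.003)
    uv=proj('wrist',np.c_[C+r[:,None]*d,np.full(len(r),.165)],pw)
    v=[int(im[int(round(y)),int(round(x))]) if 0<=y<480 and 0<=x<640 else -1 for x,y in uv]
    print(a,uv[8].round(),v)
img=cv2.resize(im[200:320,200:440],None,fx=3.3,fy=3.3,interpolation=2)
cv2.imwrite('pics/d.png',img)
E
```

```text
strap z-.04 pred [[317.65674828 242.91551471]]
-1.2 [138. 143.] [80, 81, 79, 78, 78, 79, 80, 81, 99, 217, 220, 186, 61, 63, 61, 61, 61, 61]
-0.9 [172. 193.] [84, 78, 84, 84, 82, 81, 78, 80, 81, 218, 224, 169, 95, 96, 98, 94, 96, 95]
-0.6 [216. 229.] [83, 84, 83, 82, 81, 80, 82, 82, 82, 108, 116, 106, 103, 100, 96, 99, 104, 102]
-0.3 [265. 252.] [81, 85, 81, 83, 83, 81, 82, 81, 79, 109, 114, 96, 79, 77, 89, 87, 88, 90]
-0.2 [283. 256.] [82, 83, 82, 77, 82, 81, 84, 85, 82, 108, 112, 96, 99, 101, 103, 94, 76, 76]
0.9 [463. 193.] [82, 78, 83, 82, 81, 81, 83, 85, 121, 143, 100, 190, 192, 169, 155, 227, 216, 181]
1.2 [497. 143.] [81, 80, 79, 83, 79, 82, 82, 81, 221, 228, 153, 160, 222, 230, 219, 171, 187, 186]
```

View pics/d.png

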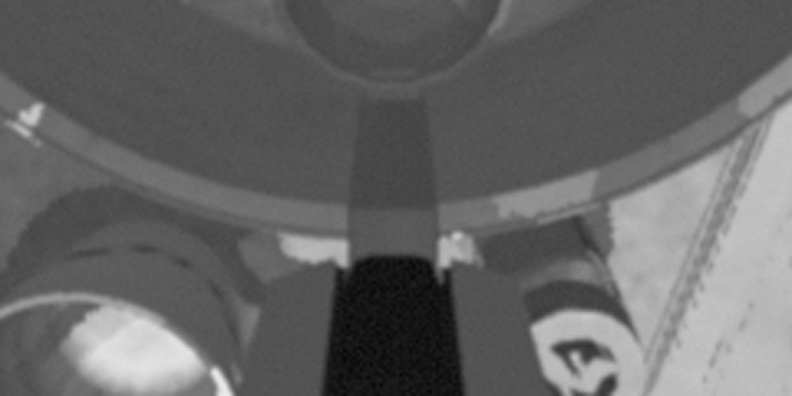

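```bash
python3 - <<'E'
from geo import *
import cv2
C=np.array([.617,-.273]);psi=.3;h=np.array([np.cos(psi),np.sin(psi)])
T=C-.128*h
servo_line((*T,.225),feed=.1); servo_line((*T,.200),feed=.08)
pause(.1);b=read_state()['ft_force'];print(b)
z=.198
while z>.180:
    servo_line((*T,z),feed=.05); s=read_state(); print(round(z,3),(s['ft_force']-b).round(2),s['position'][2].round(4))
    if s['ft_force'][2]-b[2]>4: break
    z-=.002
cv2.imwrite('pics/w4.png',grab_frame('wrist')[:,:,::-1]); print(s['t'])
E
```

```text
[ 0.30952299 -0.46044352 -0.96377284]
0.198 [-0.18  0.22 -0.55] 0.1981
0.196 [ 1.14  0.02 -1.08] 0.1958
0.194 [-0.92  0.41 -0.25] 0.1937
0.192 [-1.28  0.39  0.28] 0.1918
0.19 [-0.57  1.12 -0.97] 0.1898
0.188 [0.31 0.11 0.26] 0.1879
0.186 [-1.63  0.6   5.79] 0.1875
11.3167
```

```bash
python3 - <<'E'
from geo import *
import cv2
open_gripper(); s=read_state(); P=s['position']
servo_line((P[0],P[1],.30),feed=.2)
p=camera_params('wrist'); np.save('w5.npy',p,allow_pickle=True);a=grab_frame('wrist')[:,:,::-1]
b=grab_frame('top')[:,:,::-1]
cv2.imwrite('pics/w5.png',a)
cv2.imwrite('pics/e.png',np.hstack([cv2.resize(a[0:400,80:480],(400,400)),cv2.resize(b[130:290,360:520],(400,400))]))
print(read_state()['t'])
E
```

```text
13.4417
```

View pics/e.png

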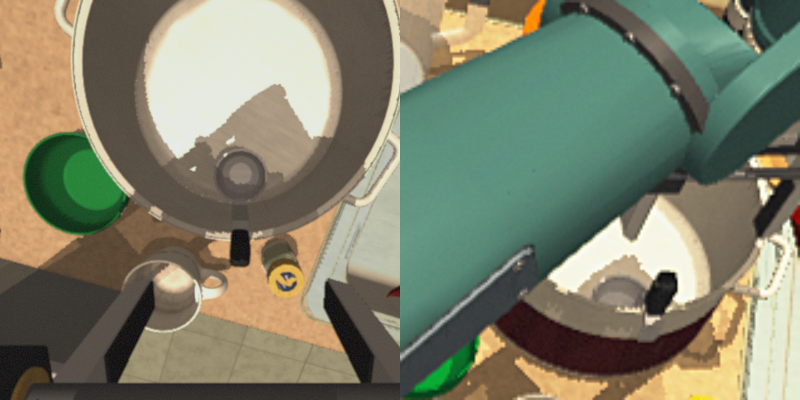

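```bash
cat > pick.py <<'E'
from geo import *
RK=np.array([.464,.236]);YAW=.456;TILT=.68
c,s_=np.cos(YAW),np.sin(YAW)
W=lambda x,y,z:np.array([RK[0]+c*x-s_*y,RK[1]+s_*x+c*y,z])
O=ori(YAW,TILT); AX=R.from_rotvec(O).apply([0,0,1])
OB=ori(.1,TILT); BOWL=np.array([.468,-.1185])
def pick(k,y0=-.003):
    y=.058*(2-k)+y0
    g=W(-.028,y-.0255,.0235)
    pre=g-.13*AX
    move_ptp(pre,O); b=read_state()['ft_force']
    servo_line(g,feed=.12); s=read_state(); print('in',(s['ft_force']-b).round(1),s['t'])
    close_gripper(); s=read_state(); print('grip',s['finger_gap'],s['finger_force'],(s['ft_force']-b).round(1))
    servo_line(g+[0,0,.004],feed=.05); servo_line(pre,feed=.15); s=read_state(); print('held',s['finger_gap'],s['t'])
    return s['finger_gap']>.025
def drop(dx,dy):
    P=np.array([*(BOWL+[dx,dy]),.0])
    move_ptp(P+[0,0,.15],OB); servo_line(P+[0,0,.081],feed=.15); pause(.1)
    open_gripper(); servo_line(P+[0,0,.15],feed=.25); print('dropped',read_state()['t'])
E
python3 - <<'E'
from pick import *
import cv2
for P in((.468,-.1185,.15),(.468,-.1185,.081)): print(np.round(solve_ik(P,OB),2))
move_ptp((.44,-.12,.22),OB)
cv2.imwrite('pics/s6.png',grab_frame('scene')[:,:,::-1])
if pick(4): drop(0,.012)
cv2.imwrite('pics/s7.png',grab_frame('scene')[:,:,::-1]);cv2.imwrite('pics/t7.png',grab_frame('top')[:,:,::-1])
a,b=[cv2.imread(f'pics/{n}.png').astype(int)[180:350,90:300] for n in('scene','s7')]
d=np.abs(a-b).sum(2)>60
A=lambda x,y:(int(x/3.5),int(y/3.5))
for q in((207,508),(297,470),(385,432),(471,398),(547,363)):
    x,y=A(*q);print(d[y-9:y+10,x-8:x+9].mean().round(2))
E
```

```text
[-0.7  -0.48  2.12  0.54  1.06  0.61]
[-0.7  -0.4   2.22  0.61  0.91  0.49]
in [-0.5  0.9  0.6] 16.425
grip 0.030666335141345147 29.83044885098934 [-0.  -0.2  0.2]
held 0.03049169364406893 18.675
dropped 21.5917
0.75
0.72
0.76
0.99
1.0
```

```bash
cat > chk.py <<'E'
from pick import *
import cv2
def chk(tag):
    """move to a view pose; report white-ish blobs in the bowl and bowl ring centre, ladle unchanged"""
    move_ptp((.50,-.12,.36),ori(.1))
    pause(.2); p=camera_params('wrist'); im=grab_frame('wrist')[:,:,::-1]; cv2.imwrite(f'pics/{tag}.png',im)
    np.save(f'{tag}.npy',p,allow_pickle=True)
    hsv=cv2.cvtColor(im.copy(),cv2.COLOR_BGR2HSV); u,v=proj('wrist',[[*BOWL,.03]],p)[0]
    print('bowl px',u.round(),v.round())
    g=cv2.inRange(hsv,(50,120,20),(85,255,255)); m=np.zeros_like(g); cv2.circle(m,(int(u),int(v)),75,255,-1); g&=m
    cn=max(cv2.findContours(g,0,2)[0],key=cv2.contourArea); (x,y),r=cv2.minEnclosingCircle(cn); print('green',x,y,r,at_z('wrist',x,y,.06,p))
    f=np.zeros_like(g); cv2.drawContours(f,[cv2.convexHull(cn)],-1,255,-1); f=cv2.erode(f,np.ones((5,5)))&~g
    n,l,st,ce=cv2.connectedComponentsWithStats(f)
    for i in range(1,n):
        if st[i,4]>40: print('blob',st[i].tolist(),at_z('wrist',*ce[i],.032,p).round(4))
E
python3 - <<'E'
from chk import *
if pick(3): drop(.010,-.012)
chk('k2')
E
```

```text
in [0.2 0.9 0.1] 23.825
grip 0.030512056968541142 30.000158697366714 [-1.6  1.2  0.7]
held 0.03076930112692211 26.075
dropped 29.2667
bowl px 315.0 219.0
green 315.68182373046875 222.6704559326172 42.78901290893555 [ 0.46954599 -0.11928765  0.06      ]
blob [295, 203, 48, 33, 1046] [ 0.468  -0.1234  0.032 ]
```

```bash
python3 - <<'E'
from chk import *
if pick(2): drop(-.012,.002)
chk('k3')
s=read_state(); print(s['t'],s['joints'].round(2))
goto_joints([-1.224,0.087,1.371,0,1.684,-0.103]); pause(.3)
sc=grab_frame('scene')[:,:,::-1]; cv2.imwrite('pics/sc8.png',sc); cv2.imwrite('pics/t8.png',grab_frame('top')[:,:,::-1])
a=cv2.imread('pics/scene.png').astype(int); d=np.abs(a-sc.astype(int)).sum(2)
A=lambda x,y:(90+int(x/3.5),180+int(y/3.5))
for q in((207,508),(297,470),(385,432),(471,398),(547,363)):
    x,y=A(*q);print('cap diff',d[y-10:y+11,x-10:x+11].mean().round(1))
# pot and ladle in top view: maroon/pot diff, black grip in predicted place
b=cv2.imread('pics/top.png').astype(int); t=cv2.imread('pics/t8.png').astype(int); D=np.abs(b-t).sum(2)
m=(D>90).astype(np.uint8); n,l,st,ce=cv2.connectedComponentsWithStats(m)
print([(st[i].tolist()) for i in range(1,n) if st[i,4]>25])
h=np.array([np.cos(.3),np.sin(.3)]);H=np.array([.617,-.273])-.128*h
print('exp hook,grip top,bowl',proj('top',[[*H,.165],[*H,.219],[*(H+.048*h),.08]]).round(0).tolist())
print(read_state()['t'])
E
```

```text
Traceback (most recent call last):
  File "pick.py", line 11, in pick
    move_ptp(pre,O); b=read_state()['ft_force']
    ~~~~~~~~^^^^^^^
station.Unreachable: the arm cannot take that pose within its joint ranges
```

```bash
python3 - <<'E'
from pick import *
for t in(.52,.56,.6,.64,.68):
  for f in(0,1):
    o=ori(YAW,t,f);ax=R.from_rotvec(o).apply([0,0,1]);g=W(-.028,-.0285,.0235)
    print(t,f,[(d,None if (q:=solve_ik(g-d*ax,o)) is None else q.round(2).tolist()) for d in(0,.06,.09,.13)])
E
```

```text
0.52 0 [(0, [0.21, -0.26, 2.18, 0.18, 0.72, 1.22]), (0.06, [0.19, -0.43, 2.18, 0.17, 0.89, 1.23]), (0.09, [0.18, -0.5, 2.17, 0.17, 0.98, 1.23]), (0.13, [0.15, -0.59, 2.14, 0.17, 1.09, 1.23])]
0.52 1 [(0, [0.21, -0.26, 2.18, 0.18, 0.72, -1.92]), (0.06, [0.19, -0.43, 2.18, 0.17, 0.89, -1.91]), (0.09, [0.18, -0.5, 2.17, 0.17, 0.98, -1.91]), (0.13, [0.15, -0.59, 2.14, 0.17, 1.09, -1.91])]
0.56 0 [(0, [0.21, -0.29, 2.22, 0.21, 0.68, 1.19]), (0.06, [0.18, -0.46, 2.21, 0.2, 0.85, 1.2]), (0.09, [0.16, -0.54, 2.21, 0.19, 0.94, 1.2]), (0.13, [0.13, -0.63, 2.18, 0.19, 1.06, 1.2])]
0.56 1 [(0, [0.21, -0.29, 2.22, 0.21, 0.68, -1.95]), (0.06, [0.18, -0.46, 2.21, 0.2, 0.85, -1.94]), (0.09, [0.16, -0.54, 2.21, 0.19, 0.94, -1.94]), (0.13, [0.13, -0.63, 2.18, 0.19, 1.06, -1.94])]
0.6 0 [(0, [0.2, -0.31, 2.25, 0.25, 0.63, 1.15]), (0.06, [0.16, -0.49, 2.25, 0.23, 0.82, 1.17]), (0.09, [0.14, -0.58, 2.24, 0.22, 0.91, 1.17]), (0.13, [0.11, -0.68, 2.23, 0.22, 1.04, 1.17])]
0.6 1 [(0, [0.2, -0.31, 2.25, 0.25, 0.63, -1.99]), (0.06, [0.16, -0.49, 2.25, 0.23, 0.82, -1.97]), (0.09, [0.14, -0.58, 2.24, 0.22, 0.91, -1.97]), (0.13, [0.11, -0.68, 2.23, 0.22, 1.04, -1.97])]
0.64 0 [(0, [0.19, -0.32, 2.28, 0.29, 0.59, 1.11]), (0.06, [0.15, -0.52, 2.29, 0.26, 0.78, 1.13]), (0.09, [0.12, -0.62, 2.28, 0.26, 0.88, 1.13]), (0.13, [0.09, -0.73, 2.27, 0.26, 1.01, 1.13])]
0.64 1 [(0, [0.19, -0.32, 2.28, 0.29, 0.59, -2.03]), (0.06, [0.15, -0.52, 2.29, 0.26, 0.78, -2.01]), (0.09, [0.12, -0.62, 2.28, 0.26, 0.88, -2.01]), (0.13, [0.09, -0.73, 2.27, 0.26, 1.01, -2.01])]
0.68 0 [(0, [0.18, -0.34, 2.31, 0.35, 0.54, 1.05]), (0.06, [0.13, -0.55, 2.32, 0.3, 0.74, 1.09]), (0.09, [0.1, -0.66, 2.32, 0.29, 0.85, 1.09]), (0.13, None)]
0.68 1 [(0, [0.18, -0.34, 2.31, 0.35, 0.54, -2.09]), (0.06, [0.13, -0.55, 2.32, 0.3, 0.74, -2.05]), (0.09, [0.1, -0.66, 2.32, 0.29, 0.85, -2.05]), (0.13, None)]
```

```bash
sed -i 's/TILT=.68/TILT=.64/; s/g-.13\*AX/g-.11*AX/' pick.py; python3 - <<'E'
from chk import *
if pick(2): drop(-.012,.002)
chk('k3')
goto_joints([-1.224,0.087,1.371,0,1.684,-0.103]); pause(.3)
sc=grab_frame('scene')[:,:,::-1]; cv2.imwrite('pics/sc8.png',sc); cv2.imwrite('pics/t8.png',grab_frame('top')[:,:,::-1])
a=cv2.imread('pics/scene.png').astype(int); d=np.abs(a-sc.astype(int)).sum(2)
A=lambda x,y:(90+int(x/3.5),180+int(y/3.5))
for q in((207,508),(297,470),(385,432),(471,398),(547,363)):
    x,y=A(*q);print('cap diff',d[y-10:y+11,x-10:x+11].mean().round(1))
b=cv2.imread('pics/top.png').astype(int); t=cv2.imread('pics/t8.png').astype(int); D=np.abs(b-t).sum(2)
m=(D>90).astype(np.uint8); n,l,st,ce=cv2.connectedComponentsWithStats(m)
print([(st[i].tolist()) for i in range(1,n) if st[i,4]>25])
h=np.array([np.cos(.3),np.sin(.3)]);H=np.array([.617,-.273])-.128*h
print('exp hook,grip top,bowl',proj('top',[[*H,.165],[*H,.219],[*(H+.048*h),.08]]).round(0).tolist())
print(read_state()['t'])
E
```

```text
in [-0.3 -0.6  1.4] 32.9583
grip 0.030237267409290596 29.868593607097864 [-0.5  1.3  0.5]
held 0.0303813028014185 35.075
dropped 38.4083
bowl px 315.0 219.0
green 315.68182373046875 222.6704559326172 42.78901290893555 [ 0.46961974 -0.11930163  0.06      ]
blob [294, 202, 49, 45, 1351] [ 0.463  -0.1199  0.032 ]
cap diff 1.9
cap diff 1.8
cap diff 112.9
cap diff 125.9
cap diff 135.6
[[287, 178, 20, 24, 228], [292, 203, 22, 22, 345], [160, 230, 6, 25, 29], [272, 236, 13, 11, 101], [437, 238, 34, 23, 361], [271, 255, 3, 35, 38], [157, 256, 5, 31, 38], [354, 258, 27, 25, 429], [596, 273, 20, 4, 29], [584, 351, 4, 13, 31], [596, 394, 44, 5, 71]]
exp hook,grip top,bowl [[460.0, 253.0], [467.0, 241.0], [447.0, 251.0]]
41.725
```

```bash
python3 -c "
from station import *
print(close_job())"
```

```text
the job is handed in; nothing more can be done
None
```

I handed the job in after about 42 s of robot time: three capsules are in the small bowl, the other two haven't moved, and the ladle hangs on the pot's rim with its bowl inside. The final camera checks agreed with this, but the verdict itself was not shown to me.

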